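# Damp reading on a drying wad of prints

## Robot

A 7-joint arm with a two-finger parallel gripper is mounted at the origin on a cart in front of the work surface, level with it; the furniture and walls round the work are solid. World frame = base frame: x ahead of the robot, y to its left, z up, the work surface at z = 0. Lengths are in m, angles in rad, forces in N, time in s.
With the tool pointing down it reaches from about 0.4 to 0.875 m from the base axis. Payload 4.4 kg.
Tool frame: the origin (TCP) lies at the centre of the arm's flange, where the gripper is bolted on; the fingertips stand 173 mm ahead of it and the grasp point (between the pads) lies 155 mm ahead of it; z points along the fingers, y is the line along which they close (so a half turn about z gives the same grasp; the last joint's range is limited). The gripper opens to 85 mm and grips with 20 to 120 N. Pads are 22 mm wide; open, the fingers measure 114 mm over their backs; the gripper's body (76 mm by 85 mm) begins 54 mm behind the grasp point. The pads swing forward as they close: fully open they stand 13 mm farther back than shut.
Start: joints at [-1.355, 0.628, 0.038, 1.517, -0.027, 0.996, -0.02], TCP at [0.181, 0.624, 0.405] pointing down, gripper open.
Joint ranges: [-3.06, 3.06], [-0.37, 2.12], [-1.25, 1.32], [0.18, 2.47], [-1.1, 4.24], [0.23, 1.98], [-2.94, 2.94]. Speed limits (rad/s): [2.57, 2.57, 3.14, 3.14, 3.14, 3.14, 3.14].

## Interface

Orientations are given as a rotation vector (axis times angle).
In Python, from bench import env, imaging gives the robot as it stands. The module is installed in compiled form; this text tells all that it offers.
- The arm moves only by the shell command python3 -m crank 'ROWS' [FORCE]. ROWS is JSON, a list of rows, each a list of 5 numbers: the shift along the world's x, y, z in mm, then the turn about the world's z in degrees, then the closure in counts, from 0 (fully open) to 255 (shut). A call has exactly 5 rows; each row shifts and turns the commanded pose from where the row before left it; what a row does not reach is not made up. A row lasts 1/8 s, in which the tool goes at most 62.5 mm and 10.7 degrees, less where a joint would pass 70% of its speed; a pose out of reach is approached as far as the arm can. A call with a gripper value outside its range is refused whole. The fingers move at their own pace and stop on an object; FORCE is the grip in N (left out, the last holds). Time passes only in rows, so rows that do not move let the fingers close, or fill a call up. It gives the time, the measured TCP pose, the force, the opening and the grip force at its end, in the units of the state.
- env.state(): the state, without advancing time (a new reading comes with each control period).
- imaging.camera(name): name is "scene" or "top"; returns (picture, depth): 400x640x3 uint8, red, green, blue; 400x640 float32, m along the optical axis (not along the pixel's ray), 0 where there is no reading.
- imaging.camera_model(name): a dict with "camera_matrix" (3x3 intrinsics, pixels), "pose" (4x4, takes a point from camera to world coordinates). Camera axes: x right, y up, looking along -z (the intrinsics and any distortion apply to the point x, -y, -z); pixel columns grow to the right and rows downward; lengths in m; the calibration is good to about 2 mm. A picture is of the moment at which its call begins. camera_model takes no time and is no camera call.
- env.job_done(): hands the job in; it is judged then, once.
The state is a dict: "time_s": time; "joint_positions": joint angles; "dq": joint speeds; "joint_efforts": joint torques, N m; "eef_pos": TCP position; "tool_rot": TCP orientation; "contact_force": force on the tool from outside, world axes, zero at the start; "wrist_torque": the same for the moment, N m; "finger_gap": finger opening in m; "gripper_force": force on a finger pad.
Only numpy, scipy, OpenCV 4.12 (cv2) and the standard library are available. Lean on these libraries where they do the work, as an engineer would, in place of code of your own. Each camera call takes 0.05 s, during which the arm holds its last target. There are 200 camera calls.

## Task

Take the small moisture meter out of its holder and check it: stand its sprung foot upright on the steel pad of the check block, pressed lightly so that the foot is about half in, for a second. Then take the reading: set the foot on the round paper disc (not the square one) on the sloping wad of prints, meter square to the face of the wad, foot again about half in, touching the wad nowhere but on the disc. Finish holding the meter there, still gripped and pressed lightly; never drive the foot fully in, and leave the other things where they are.

Things in the scene. Friction and masses are not known exactly. Their poses are not given: they have to be found in the camera images.
- meter: hand-held moisture meter, 112 mm long, 0.2 kg, standing upright in the holder. Its z axis runs along it from the foot to the grip; origin at the end of the foot when the foot is fully out. From z = 54 to 112 mm a grey grip with flat sides, 30 mm (its x) by 24 mm (its y); at z = 50 to 54 mm a round black flange, 32 mm across, which rests on the holder; below it a black shank 18 mm across down to z = 16 mm, then the steel foot.
- foot_tip (a point): lowest point of the meter's sprung steel foot (round end, 12 mm across), on the meter's axis; it moves with the foot; z axis as the meter's.
- foot (a joint): how far the foot is pushed into the meter, m: 0 fully out, 0.012 fully in; a spring of 400 N/m (2.4 N at half travel).
- holder: grey block 70 x 70 x 60 mm on a 92 mm square base plate, fixed; origin at the centre of its underside, z up. The meter's shank stands in its central hole (23 mm wide, 55 mm deep); the meter starts with its origin 10 mm above the holder's, upright, and lifts straight out.
- check_pad (a point): centre of the top of the steel pad (30 mm across, 20 mm above the table, level) in the middle of the check block, a low round black block 64 mm across, fixed to the table; z up.
- wad: wad of prints, beige block 100 (x) x 130 (y) x 24 (z) mm lying on a fixed wooden rest that slopes 20 degrees up, away from the robot when its yaw is 0; it does not move. Origin at the centre of its underside; its z axis is square to its flat top face, x points up the slope, y along the level direction.
- spot (a point): centre of the round paper disc, 30 mm across, on the top face of the wad; axes as the wad's. The disc lies on the upper part of the face, anywhere along y; the square paper tag (26 mm) on the lower part is not the one.
- paste_jar_0: jar, 57 mm across, 75 mm tall, bystander; origin under its centre
- paste_jar_1: jar, 49 mm across, 60 mm tall, bystander; origin under its centre
- cotton_buds_1: tub of cotton buds, 77 mm across, 80 mm tall, bystander; origin under its centre
- brush_0: flat brush 199 mm long, 12 mm high, lying on the table, bystander
- eraser: eraser 55 x 25 x 14 mm, bystander
- loupe: black round loupe, 43 mm across, 38 mm tall, bystander
- weight_0: grey cloth-covered weight 100 x 46 x 27 mm, bystander
There are look-alikes about, which are no part of the job. Leave any green or purple look-alike of the meter alone.

How it is judged:
On the way, in this order (a step that is already met when the one before it is completed fails the run):
1. meter lifted clear of the holder (z of foot_tip in the frame of holder above 0.065 m and contact force between the fingers and meter above 1 N), for 0.2 s.
2. meter upright on the pad of the check block, foot about half in, for a second (distance between foot_tip and check_pad below 0.01 m and angle between meter's own z axis and vertical below 0.14 rad and value of joint foot between 0.003 and 0.0095 m and contact force between the fingers and meter above 1 N), for 0.8 s.
3. meter raised from the check block (value of joint foot below 0.001 m and distance between foot_tip and check_pad above 0.02 m and contact force between the fingers and meter above 1 N), for 0.1 s.
At the end, for the whole second after the job is handed in: The gripper holds the meter at rest, its foot on the round disc (tip within 10 mm of the centre), square to the wad's face within 8 degrees, foot pushed in 3 to 9.5 mm (0.8 to 6 N on the wad). Before that the check pad was done likewise, upright, for 0.8 s (distance between foot_tip and spot below 0.01 m and angle between the z axis of meter and the z axis of wad, either way round below 0.14 rad and value of joint foot between 0.003 and 0.0095 m and contact force between meter and wad between 0.8 and 6 N and linear speed of meter below 0.02 m/s and contact force between the fingers and meter above 1 N); the arm keeps its last pose, push and grip.
It fails at once if foot driven fully in (value of joint foot above 0.0115 m).
It fails at once if meter pressed hard on the wad (contact force between meter and wad above 12 N).
It fails at once if meter touches the wad off the disc (contact force between meter and wad above 0.3 N and distance between foot_tip and spot above 0.018 m).
It fails at once if wad touched by the arm or fingers (contact force between any of the arm, the fingers and wad above 1 N).
It fails at once if a bystander is moved (distance of any of paste_jar_0, paste_jar_1, cotton_buds_1, brush_0, eraser, loupe, weight_0 from where it was at the start of the episode above 0.03 m).
It also fails if it takes over 48 s, if anything falls off the work surface, if the arm or the gripper's body presses on something with over 40 N, if the wrist force passes 120 N, or if a joint passes its speed limit or range.

## Working session

There is one attempt and no reset: what is moved stays moved. The work goes in short steps, Python scripts to look and compute and a shell command to move; the robot and the scene stay as the last step left them, time stands still between calls to the robot, and variables do not carry over. Pictures are saved under pics/ and viewed, at most 10 in all, crops included, and the job is handed in when it is done.

```bash
mkdir -p pics
cat > h.py <<'E'
import numpy as np, cv2
from bench import env, imaging
def snap(n,tag):
    im,d=imaging.camera(n); np.savez(f'pics/{tag}.npz',im=im,d=d); cv2.imwrite(f'pics/{tag}.png',im[:,:,::-1]); return im,d
def crop(tag,u0,v0,u1,v1,s):
    im=np.load(f'pics/{tag}.npz')['im'][v0:v1,u0:u1,::-1]
    cv2.imwrite(f'pics/{tag}_c{u0}_{v0}.png',cv2.resize(im,None,fx=s,fy=s,interpolation=cv2.INTER_CUBIC))
def ray(n,u,v):
    m=imaging.camera_model(n);K=np.array(m['camera_matrix']);T=np.array(m['pose'])
    r=np.linalg.inv(K)@np.array([u,v,1.]); return T[:3,3],T[:3,:3]@np.array([r[0],-r[1],-r[2]])
def pz(n,u,v,z):
    o,r=ray(n,u,v); return o+r*(z-o[2])/r[2]
def pd(n,tag,u,v,w=1):
    d=np.load(f'pics/{tag}.npz')['d'][v-w:v+w+1,u-w:u+w+1]; o,r=ray(n,u,v); return o+r*np.median(d[d>0])
def cloud(n,tag):
    d=np.load(f'pics/{tag}.npz')['d']; m=imaging.camera_model(n);K=np.array(m['camera_matrix']);T=np.array(m['pose'])
    v,u=np.mgrid[:400,:640]; x=(u-K[0,2])/K[0,0]*d; y=(v-K[1,2])/K[1,1]*d
    return np.stack([x,-y,-d],-1)@T[:3,:3].T+T[:3,3]
def proj(n,p):
    m=imaging.camera_model(n);K=np.array(m['camera_matrix']);T=np.array(m['pose'])
    c=T[:3,:3].T@(np.asarray(p)-T[:3,3]); q=K@np.array([c[0],-c[1],-c[2]]); return q[:2]/q[2]
E
python3 - <<'E'
from h import *
s=env.state(); print({k:np.round(v,3) for k,v in s.items()})
for n in('top','scene'):
    snap(n,n+'0'); m=imaging.camera_model(n); print(n,{k:np.round(v,3).tolist() if not isinstance(v,str) else v for k,v in m.items()})
E
```

```text
{'time_s': np.float64(0.0), 'joint_positions': array([-1.355,  0.629,  0.038,  1.518, -0.027,  0.996, -0.02 ]), 'dq': array([ 0.   , -0.001, -0.   , -0.002,  0.001, -0.001, -0.001]), 'joint_efforts': array([ 0.0000e+00, -5.6339e+01,  1.2270e+00, -1.9345e+01,  1.1000e-02,
        1.0000e-02, -0.0000e+00]), 'eef_pos': array([0.181, 0.624, 0.404]), 'tool_rot': array([-4.41e-01, -3.11e+00,  3.00e-03]), 'contact_force': array([-0.398,  0.241, -0.174]), 'wrist_torque': array([-0.006, -0.003,  0.024]), 'gripper_force': np.float64(0.0), 'finger_gap': np.float64(0.085)}
top {'camera_matrix': [[414.265, 0.0, 317.805], [0.0, 414.265, 202.102], [0.0, 0.0, 1.0]], 'pose': [[-0.006, 0.998, -0.065, 0.514], [-1.0, -0.007, -0.017, 0.123], [-0.017, 0.065, 0.998, 1.061], [0.0, 0.0, 0.0, 1.0]]}
scene {'camera_matrix': [[474.12, 0.0, 324.868], [0.0, 474.12, 193.456], [0.0, 0.0, 1.0]], 'pose': [[0.741, 0.521, -0.423, 0.088], [-0.672, 0.58, -0.461, -0.372], [0.005, 0.626, 0.78, 0.947], [0.0, 0.0, 0.0, 1.0]]}
```

View pics/top0.png

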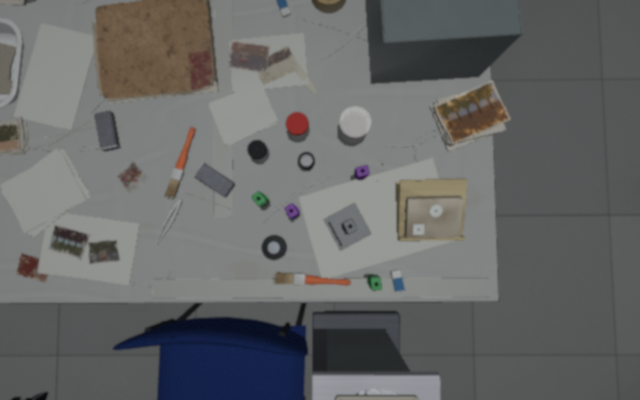

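View pics/scene0.png

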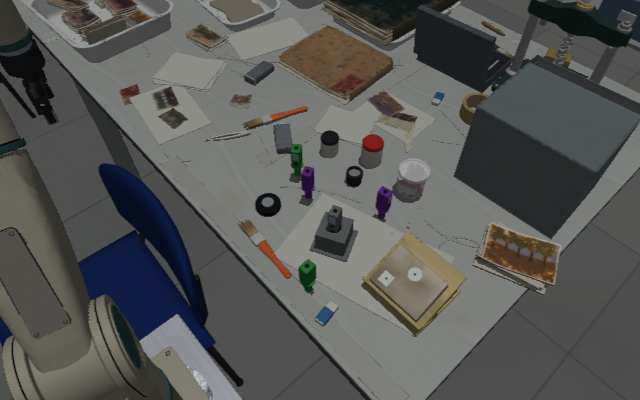

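Run:
```python
from h import *
crop('top0',240,160,480,300,3.3)
P=cloud('top','top0')
# wad plane
for (u0,v0,u1,v1) in [(412,200,456,234)]:
    Q=P[v0:v1,u0:u1].reshape(-1,3);c=Q.mean(0);n=np.linalg.svd(Q-c)[2][2];n*=np.sign(n[2]);print('plane',c,n,np.degrees(np.arccos(n[2])),'up yaw',np.degrees(np.arctan2(-n[1],-n[0])),'res',np.abs((Q-c)@n).max())
for nm,u,v in [('meter',349,226),('chk',274,247),('disc',436,211),('tag',418,229),('g2',375,283),('p2',362,172),('p1',292,212),('g1',260,199)]:
    print(nm,pd('top','top0',u,v).round(4))
print('base px',proj('top',[0,0,0]),proj('top',[.4,0,0]))
```

```text
plane [ 0.54259769 -0.13506068  0.07146906] [-0.99217852 -0.05871421  0.1101564 ] 83.67566846026988 up yaw 3.3866464968182037 res 0.1219654705501143
meter [0.521  0.0688 0.1236]
chk [0.4703 0.251  0.0193]
disc [ 0.5557 -0.1408  0.0735]
tag [ 0.5133 -0.1003  0.0599]
g2 [0.3921 0.0107 0.1121]
p2 [0.6449 0.0369 0.1126]
p1 [0.5538 0.1983 0.1129]
g1 [0.5842 0.2719 0.1127]
base px [376.22588645 437.6170335 ] [373.86549338 274.07676734]
```

View pics/top0_c240_160.png

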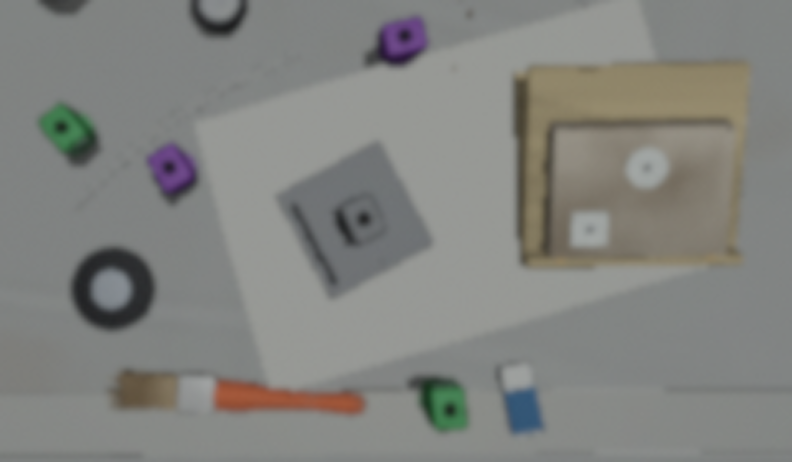

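Run:
```python
from h import *
crop('top0',325,205,373,249,12)
P=cloud('top','top0')
Q=P[205:228,415:455].reshape(-1,3); Q=Q[(Q[:,2]>.04)&(Q[:,2]<.12)]
for i in range(6):
    c=np.median(Q,0) if i==0 else Q.mean(0); A=np.c_[Q[:,:2],np.ones(len(Q))]; k=np.linalg.lstsq(A,Q[:,2],rcond=None)[0]; r=np.abs(A@k-Q[:,2]); Q=Q[r<max(.002,2*np.median(r))]
n=np.array([-k[0],-k[1],1]);n/=np.linalg.norm(n);print('wad',len(Q),n,np.degrees(np.arccos(n[2])),'upyaw',np.degrees(np.arctan2(k[1],k[0])))
o,r=ray('top',436.1,210.9); t=(k@[o[0],o[1],1]-o[2])/(r[2]-k[0]*r[0]-k[1]*r[1]); print('disc',o+t*r)
o,r=ray('top',418.5,229.4); t=(k@[o[0],o[1],1]-o[2])/(r[2]-k[0]*r[0]-k[1]*r[1]); print('tag',o+t*r)
for e,(a,b) in {'near':((406,238),(462,239)),'far':((407.5,197),(461.5,197)),}.items():
    a,b=pz('top',*a,.05 if e=='near' else .085),pz('top',*b,.05 if e=='near' else .085);print(e,np.degrees(np.arctan2((b-a)[1],(b-a)[0]))+90,a,b)
print('chk',pz('top',273.9,247.6,.02))
M=P[205:249,325:373].reshape(-1,3)
for lo,hi in((.115,.13),(.055,.065)):
    q=M[(M[:,2]>lo)&(M[:,2]<hi)]; R=cv2.minAreaRect((q[:,:2]*1000).astype(np.float32)); print(len(q),R,q.mean(0))
```

```text
wad 663 [-0.33867214 -0.00471419  0.94089264] 19.797992198250263 upyaw 0.7974841575279682
disc [ 0.55586567 -0.14080748  0.07423007]
tag [ 0.51230242 -0.10177202  0.05874516]
near -1.3312123977049737 [ 0.49167313 -0.07312924  0.05      ] [ 0.48854051 -0.20793381  0.05      ]
far -0.4048897225488588 [ 0.58857805 -0.07173022  0.085     ] [ 0.58768517 -0.1980792   0.085     ]
chk [0.46882292 0.25115614 0.02      ]
140 ((520.4736328125, 67.48846435546875), (30.20848274230957, 23.7166805267334), 24.741121292114258) [0.52053371 0.06768412 0.12177206]
691 ((520.6287841796875, 67.44608306884766), (69.99418640136719, 70.2533950805664), 27.711763381958008) [0.52057333 0.06815216 0.06015681]
```

View pics/top0_c325_205.png

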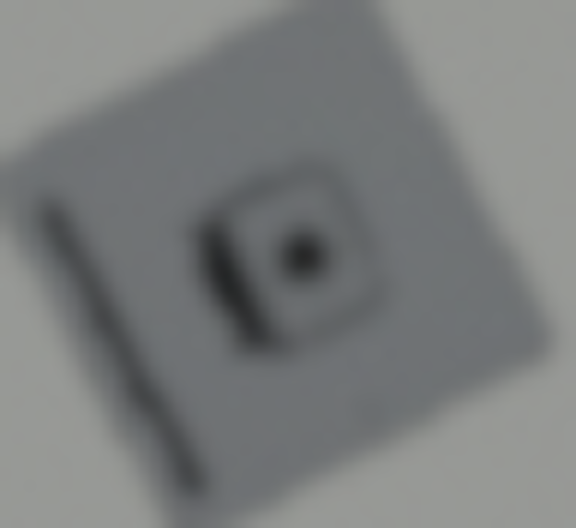

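```bash
python3 -m crank '[[30,-49,0,4.2,0],[30,-49,0,4.2,0],[30,-49,0,4.2,0],[30,-49,0,4.2,0],[30,-49,0,4.2,0]]' 25 && python3 -m crank '[[30,-49,0,4.2,0],[30,-49,0,4.2,0],[30,-49,0,4.2,0],[30,-49,0,4.2,0],[30,-49,0,4.2,0]]' && python3 -m crank '[[20,-33,-15,0,0],[19.5,-33,-15,0,0],[0,0,-15,0,0],[0,0,0,0,0],[0,0,0,0,0]]'
```

```text
time_s: 0.72
eef_pos: [0.3315, 0.3776, 0.4045]
tool_rot: [0.137, -3.139, 0.0]
contact_force: [0.1, 0.7, 0.1]
finger_gap: 0.0853
gripper_force: 0.0
time_s: 1.35
eef_pos: [0.4814, 0.1327, 0.4046]
tool_rot: [0.707, -3.061, -0.0]
contact_force: [1.0, -0.0, 0.3]
finger_gap: 0.0856
gripper_force: 0.0
time_s: 1.98
eef_pos: [0.5199, 0.0697, 0.36]
tool_rot: [-0.706, 3.061, 0.001]
contact_force: [1.1, 0.2, 1.4]
finger_gap: 0.0852
gripper_force: 0.0
```

```bash
python3 -m crank '[[0.5,-2,-27,0,0],[0,0,-27,0,0],[0,0,-27,0,0],[0,0,-26,0,0],[0,0,0,0,0]]' && python3 -m crank '[[0,0,0,0,255],[0,0,0,0,255],[0,0,0,0,255],[0,0,0,0,255],[0,0,0,0,255]]' 25 && python3 -m crank '[[0,0,0,0,255],[0,0,0,0,255],[0,0,0,0,255],[0,0,0,0,255],[0,0,0,0,255]]' 25
python3 - <<'E'
from h import *
snap('scene','scene1'); crop('scene1',270,110,450,290,3.3)
E
```

```text
time_s: 2.6
eef_pos: [0.52, 0.0674, 0.252]
tool_rot: [0.705, -3.059, -0.001]
contact_force: [-0.6, 1.2, -0.3]
finger_gap: 0.0855
gripper_force: 0.0
time_s: 3.22
eef_pos: [0.521, 0.0665, 0.2534]
tool_rot: [-0.703, 3.061, -0.0]
contact_force: [-1.0, -0.2, 5.5]
finger_gap: 0.0238
gripper_force: 32.6
time_s: 3.85
eef_pos: [0.521, 0.0665, 0.2534]
tool_rot: [-0.703, 3.061, -0.0]
contact_force: [-1.3, 0.9, 6.1]
finger_gap: 0.0236
gripper_force: 32.6
```

View pics/scene1_c270_110.png

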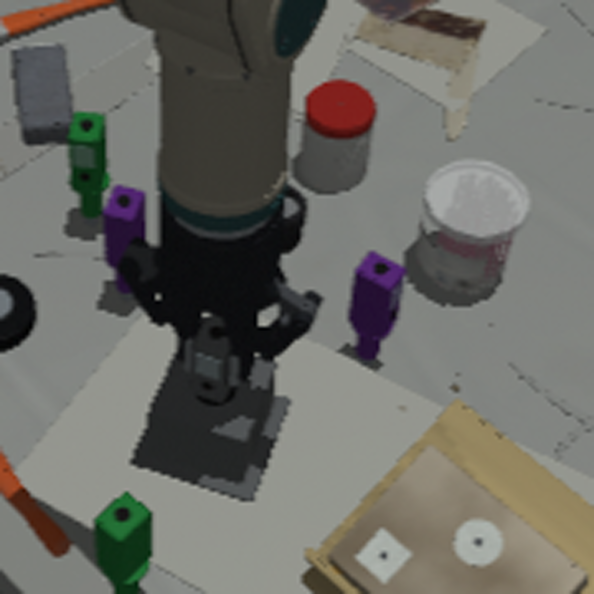

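```bash
python3 -m crank '[[0,0,20,0,255],[0,0,30,0,255],[0,0,30,0,255],[0,0,30,0,255],[0,0,0,0,255]]' && python3 -m crank '[[-10,37,0,0,255],[-11,37,0,0,255],[-10,37,0,0,255],[-11,37,0,0,255],[-10,37,0,0,255]]' && python3 -m crank '[[0,0,-20,0,255],[0,0,-20,0,255],[0,0,-20,0,255],[0,0,-10,0,255],[0,0,0,0,255]]'
python3 - <<'E'
from h import *
snap('top','top2'); snap('scene','scene2'); crop('scene2',170,100,370,260,3.5)
E
```

```text
time_s: 4.53
eef_pos: [0.5214, 0.0664, 0.3645]
tool_rot: [-0.701, 3.058, -0.0]
contact_force: [0.2, 0.1, -1.5]
finger_gap: 0.0235
gripper_force: 31.8
time_s: 5.15
eef_pos: [0.4678, 0.2522, 0.3612]
tool_rot: [0.702, -3.059, 0.001]
contact_force: [0.3, 0.0, -1.3]
finger_gap: 0.0238
gripper_force: 31.7
time_s: 5.78
eef_pos: [0.4683, 0.2511, 0.2915]
tool_rot: [0.702, -3.059, 0.001]
contact_force: [0.5, 0.4, -2.1]
finger_gap: 0.0236
gripper_force: 31.8
```

View pics/scene2_c170_100.png

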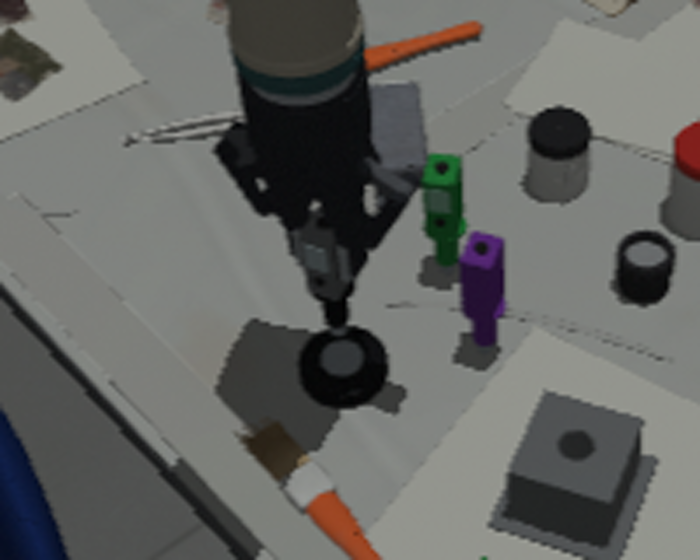

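Run:
```python
from h import *
f=lambda p:((proj('scene',p)-[170,100])*3.5).round(0)
x,y,z=env.state()['eef_pos']; o=z-.243
print('tip',f([x,y,o]),'flange',f([x,y,o+.052]),'shank16',f([x,y,o+.016]),'top',f([x,y,o+.112]),'pad',f([.4688,.2512,.02]))
crop('scene2',240,140,300,230,6.6)
```

```text
tip [339. 330.] flange [332. 282.] shank16 [337. 316.] top [323. 221.] pad [343. 357.]
```

View pics/scene2_c240_140.png

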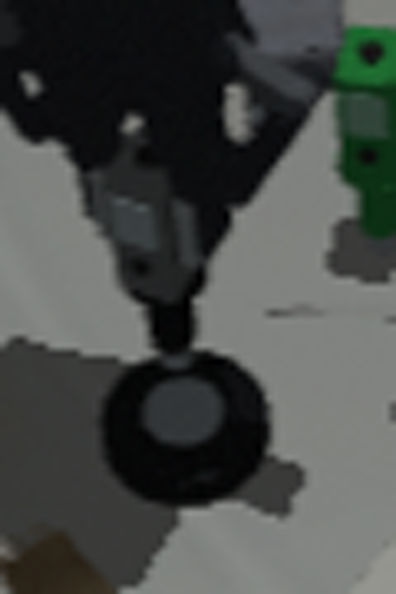

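```bash
python3 -m crank '[[0.5,0,-14,0,255],[0,0,-10,0,255],[0,0,-5,0,255],[0,0,-3,0,255],[0,0,0,0,255]]'
```

```text
time_s: 6.5
eef_pos: [0.4691, 0.2513, 0.2606]
tool_rot: [0.703, -3.061, 0.0]
contact_force: [-0.6, -0.3, -0.2]
finger_gap: 0.0236
gripper_force: 31.9
```

```bash
python3 -m crank '[[0,0,-2,0,255],[0,0,-1,0,255],[0,0,0,0,255],[0,0,0,0,255],[0,0,0,0,255]]' && python3 -m crank '[[0,0,0,0,255],[0,0,0,0,255],[0,0,0,0,255],[0,0,0,0,255],[0,0,0,0,255]]'
```

```text
time_s: 7.12
eef_pos: [0.4693, 0.2514, 0.2578]
tool_rot: [-0.703, 3.062, 0.0]
contact_force: [-1.3, -0.4, 1.4]
finger_gap: 0.0236
gripper_force: 32.0
time_s: 7.75
eef_pos: [0.4693, 0.2514, 0.2577]
tool_rot: [-0.703, 3.062, 0.0]
contact_force: [-0.8, -0.3, 1.7]
finger_gap: 0.0238
gripper_force: 32.0
```

```bash
python3 -m crank '[[0,0,0,0,255],[0,0,0,0,255],[0,0,0,0,255],[0,0,10,0,255],[0,0,30,0,255]]' && python3 -m crank '[[0,0,40,0,255],[0,0,40,0,255],[21,-31,0,0,255],[22,-31,0,0,255],[21,-31,0,0,255]]' && python3 -m crank '[[22,-31,0,0,255],[21,-32,0,0,255],[0,0,-30,0,255],[0,0,-30,0,255],[0,0,-20,0,255]]' && python3 -m crank '[[0,0,-19,0,255],[0,0,0,0,255],[0,0,0,0,255],[0,0,0,0,255],[0,0,0,0,255]]' 20
python3 - <<'E'
from h import *
s=env.state();x,y,z=s['eef_pos'];o=z-.243
snap('scene','scene3'); f=lambda p:proj('scene',p).round(1); print('tip',f([x,y,o]),'top',f([x,y,o+.112]),s['contact_force'])
crop('scene3',300,130,400,260,4.6)
E
```

```text
time_s: 8.38
eef_pos: [0.4688, 0.2511, 0.2973]
tool_rot: [0.702, -3.059, 0.001]
contact_force: [-0.0, -0.4, -1.3]
finger_gap: 0.0239
gripper_force: 31.7
time_s: 9.0
eef_pos: [0.5338, 0.1574, 0.3785]
tool_rot: [-0.703, 3.061, 0.0]
contact_force: [-0.5, 0.6, -1.1]
finger_gap: 0.0239
gripper_force: 31.8
time_s: 9.62
eef_pos: [0.5759, 0.0951, 0.2968]
tool_rot: [0.702, -3.061, -0.0]
contact_force: [0.0, -0.3, -0.8]
finger_gap: 0.0239
gripper_force: 31.7
time_s: 10.25
eef_pos: [0.5765, 0.0954, 0.2795]
tool_rot: [-0.702, 3.061, -0.0]
contact_force: [-0.4, -0.2, -0.3]
finger_gap: 0.0236
gripper_force: 31.6
tip [343.1 212.2] top [344.9 182. ] [-0.35152498 -0.1888345  -0.2673765 ]
```

View pics/scene3_c300_130.png

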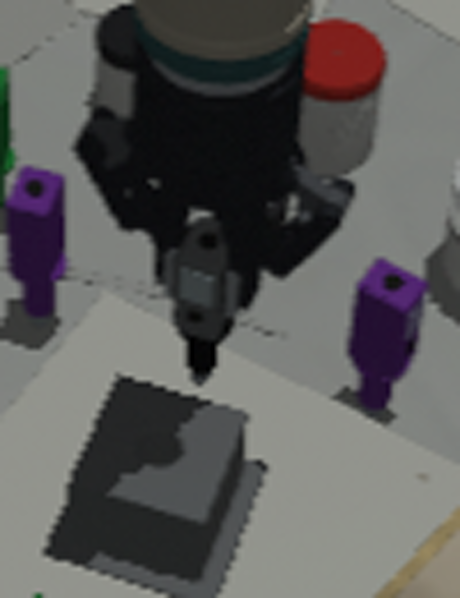

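```bash
python3 -m crank '[[-4.5,-2.3,0,0,255],[-4.5,-2.3,0,0,255],[-4.5,-2.3,0,0,255],[-4.5,-2.3,0,0,255],[-2,-1,0,0,255]]' 20 && python3 -m crank '[[-1.8,-0.9,0,0,255],[-1.8,-0.9,0,0,255],[-1.8,-0.9,0,0,255],[-1.8,-0.9,0,0,255],[0,0,0,0,255]]' 20
```

```text
time_s: 10.92
eef_pos: [0.5575, 0.086, 0.2793]
tool_rot: [-0.702, 3.057, 0.001]
contact_force: [4.0, 2.9, -2.0]
finger_gap: 0.0234
gripper_force: 31.6
time_s: 11.55
eef_pos: [0.5506, 0.0827, 0.2797]
tool_rot: [-0.702, 3.056, 0.002]
contact_force: [4.8, 2.5, 0.0]
finger_gap: 0.0236
gripper_force: 31.9
```

```bash
python3 -m crank '[[-2.9,-1.5,0,0,255],[-2.9,-1.5,0,0,255],[-2.9,-1.5,0,0,255],[-2.9,-1.4,0,0,255],[0,0,0,0,255]]' && python3 -m crank '[[4,2,0,0,255],[12,6,0,0,255],[5,2,20,0,255],[0,0,30,0,255],[0,0,30,0,255]]'
python3 - <<'E'
from h import *
s=env.state();x,y,z=s['eef_pos'];print(x,y,z,s['tool_rot'],s['contact_force'])
g=np.array([x,y,z-.155])
for n in('scene','top'): snap(n,n+'4')
for t in(0,10,20,30):
    a=np.r_[-np.sin(np.radians(t))*np.array([.9,.437]),np.cos(np.radians(t))]
    print(t,'tip',proj('scene',g-a*.088).round(1),'flange',proj('scene',g-a*.036).round(1),proj('scene',g+a*.024).round(1))
u,v=proj('scene',g).astype(int); print(u,v); crop('scene4',u-45,v-30,u+45,v+70,6)
import glob; print(glob.glob('pics/scene4_c*'))
E
```

```text
time_s: 12.18
eef_pos: [0.5388, 0.0767, 0.2795]
tool_rot: [-0.703, 3.057, 0.001]
contact_force: [4.3, 2.5, -1.5]
finger_gap: 0.0237
gripper_force: 31.7
time_s: 12.8
eef_pos: [0.5585, 0.0857, 0.359]
tool_rot: [0.702, -3.06, 0.0]
contact_force: [0.5, -0.0, -1.7]
finger_gap: 0.0236
gripper_force: 31.7
0.5585173962581845 0.08570684595351542 0.35897488060197075 [ 7.02194939e-01 -3.05954216e+00  2.48770555e-04] [ 0.53947039 -0.02445401 -1.6504361 ]
0 tip [341.6 198. ] flange [342.4 183. ] [343.3 164.1]
10 tip [344.  192.6] flange [343.4 180.7] [342.6 165.6]
20 tip [346.3 186.8] flange [344.4 178.3] [341.9 167.4]
30 tip [348.6 180.6] flange [345.4 175.6] [341.2 169.2]
342 171
['pics/scene4_c297_141.png']
```

```bash
python3 -m crank '[[-9.3,-45.3,0,-5.2,255],[-9.3,-45.3,0,-5.2,255],[-9.3,-45.3,0,-5.2,255],[-9.3,-45.3,0,-5.2,255],[-9.3,-45.3,0,-5.2,255]]' && python3 -m crank '[[0,0,0,0,255],[0,0,0,0,255],[0,0,0,0,255],[0,0,0,0,255],[0,0,0,0,255]]'
cat > ax.py <<'E'
from h import *
from scipy.optimize import least_squares
import sys
tag=sys.argv[1]
s=env.state();g=s['eef_pos']-[0,0,.155];print('tcp',s['eef_pos'].round(4),s['tool_rot'].round(3),s['contact_force'].round(1))
for n in('scene','top'):
    snap(n,n+tag)
C=cloud('scene','scene'+tag)
d=C-g; m=(d[...,2]<-.037)&(d[...,2]>-.082)&(np.hypot(d[...,0]-.02,d[...,1])<.035)
Q=d[m]; print(len(Q),Q.min(0),Q.max(0))
def res(p):
    a=np.array([p[0],p[1],1.]);a/=np.linalg.norm(a);q=Q-[p[2],p[3],0]
    t=q@a;r=np.linalg.norm(q-np.outer(t,a),axis=1)
    return r-.009
# axis: leans (p0,p1), crosses grasp height at (p2,p3)
f=least_squares(res,[-.36,0,0,0],loss='soft_l1',f_scale=.001)
a=np.r_[f.x[:2],1];a/=np.linalg.norm(a)
print('axis',a.round(3),'tilt',np.degrees(np.arccos(a[2])).round(1),'yaw of lean',np.degrees(np.arctan2(a[1],a[0])).round(1),'at grasp',f.x[2:].round(4),'rms',np.sqrt((res(f.x)**2).mean()).round(4))
print('tip (from grasp pt)',(-.088*a).round(4),'world',(g-.088*a).round(4))
for t in(10,20,30):
    b=np.array([-np.sin(np.radians(t)),0,np.cos(np.radians(t))]); print(t,'tip px',proj('scene',g-b*.088).round(1))
u,v=proj('scene',g).astype(int);crop('scene'+tag,u-55,v-40,u+65,v+80,5);print('crop',u-55,v-40)
E
python3 ax.py 5
```

```text
time_s: 13.52
eef_pos: [0.5113, -0.1422, 0.3575]
tool_rot: [-0.009, -3.139, -0.0]
contact_force: [0.0, -0.0, -2.0]
finger_gap: 0.0235
gripper_force: 31.8
time_s: 14.15
eef_pos: [0.5121, -0.1402, 0.3587]
tool_rot: [-0.002, -3.142, -0.0]
contact_force: [-0.4, 0.0, -1.8]
finger_gap: 0.0235
gripper_force: 31.8
tcp [ 0.5121 -0.1402  0.3587] [-2.000e-03 -3.142e+00 -0.000e+00] [-0.4  0.  -1.8]
17 [-0.00228047 -0.00842136 -0.08039375] [ 0.02257084  0.00334666 -0.03728768]
axis [-0.461 -0.012  0.887] tilt 27.5 yaw of lean -178.5 at grasp [-0.0118  0.0001] rms 0.0005
tip (from grasp pt) [ 0.0406  0.0011 -0.0781] world [ 0.5527 -0.1391  0.1256]
10 tip px [408.6 272.4]
20 tip px [413.8 267. ]
30 tip px [418.9 261.3]
crop 354 213
```

View pics/scene5_c354_213.png

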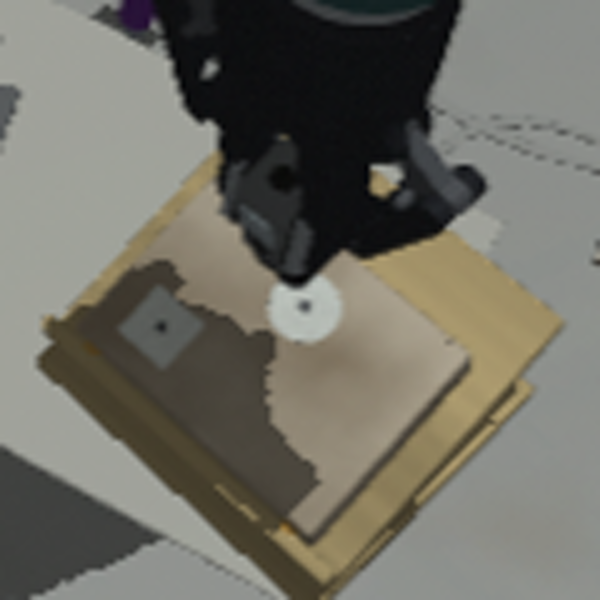

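```bash
python3 -m crank '[[0,0,20,-10,255],[0,0,20,-10,255],[0,0,0,-10,255],[0,0,0,-10,255],[0,0,0,-10,255]]' && python3 -m crank '[[0,0,0,-10,255],[0,0,0,0,255],[0,0,0,0,255],[0,0,0,0,255],[0,0,0,0,255]]'
python3 - <<'E'
from h import *
from scipy.optimize import least_squares
s=env.state();g=s['eef_pos']-[0,0,.155];print(s['eef_pos'].round(4),s['tool_rot'].round(3))
snap('scene','scene6');C=cloud('scene','scene6')
d=C-g; L=np.radians(120); e=np.array([np.cos(L),np.sin(L),0]) # lean dir; tip lies at -e
al=-(d@e); 
m=(d[...,2]<-.045)&(d[...,2]>-.095)&(np.abs(al-.025)<.03)&(np.abs(d@[-e[1],e[0],0])<.02)
Q=d[m];print(len(Q))
def res(p):
    a=np.array([p[0],p[1],1.]);a/=np.linalg.norm(a);q=Q-[p[2],p[3],0];t=q@a
    return np.linalg.norm(q-np.outer(t,a),axis=1)-np.where(t<-.073,.006,.009)
f=least_squares(res,[*(.36*e[:2]),0,0],loss='soft_l1',f_scale=.001)
a=np.r_[f.x[:2],1];a/=np.linalg.norm(a);print('tilt',np.degrees(np.arccos(a[2])),'yaw',np.degrees(np.arctan2(a[1],a[0])),f.x[2:],'rms',np.sqrt((res(f.x)**2).mean()))
for t in(10,20,30):
    b=e*np.sin(np.radians(t))+[0,0,np.cos(np.radians(t))]; print(t,[proj('scene',g-b*k).round(1) for k in(.036,.072,.088)])
u,v=proj('scene',g).astype(int);crop('scene6',u-40,v-20,u+40,v+60,7);print('crop',u-40,v-20)
E
ls pics/scene6*
```

```text
time_s: 14.88
eef_pos: [0.5119, -0.1407, 0.3989]
tool_rot: [1.339, 2.842, 0.0]
contact_force: [-0.1, 0.5, -1.4]
finger_gap: 0.0234
gripper_force: 31.8
time_s: 15.5
eef_pos: [0.5119, -0.1409, 0.3987]
tool_rot: [-1.573, -2.719, -0.0]
contact_force: [-0.1, -0.3, -2.6]
finger_gap: 0.0237
gripper_force: 31.8
[ 0.5119 -0.1409  0.3987] [-1.573 -2.719 -0.   ]
79
tilt 16.269450869358003 yaw 123.84250880941569 [-5.82891419e-05 -2.30827430e-03] rms 0.0006681137189647312
10 [array([413.8, 253.7]), array([414.2, 264.6]), array([414.4, 269.2])]
20 [array([417.2, 254.2]), array([420.9, 265.5]), array([422.5, 270.3])]
30 [array([420.5, 254.2]), array([427.4, 265.7]), array([430.4, 270.6])]
crop 373 222
pics/scene6.npz
pics/scene6.png
pics/scene6_c373_222.png
```

Run:
```python
from h import *
g=env.state()['eef_pos']-[0,0,.155]; C=cloud('scene','scene6'); im=np.load('pics/scene6.npz')['im'].astype(int).sum(2)
for v in range(248,276):
    d=C[v]-g; u=[k for k in range(400,440) if -.1<d[k,2]<-.03 and np.hypot(*d[k,:2])<.06]
    print(v,(u[0],u[-1],round(np.mean(u),1),im[v,u].tolist()) if u else None)
```

```text
248 None
249 None
250 None
251 None
252 None
253 None
254 None
255 None
256 None
257 (408, 425, np.float64(414.3), [321, 119, 122])
258 (410, 414, np.float64(412.0), [156, 64, 67, 81, 91])
259 (410, 424, np.float64(415.8), [299, 138, 22, 20, 21, 20, 20, 35, 37, 44, 57, 191])
260 (411, 423, np.float64(416.5), [265, 97, 42, 31, 24, 25, 24, 21, 27, 23])
261 (413, 423, np.float64(418.0), [215, 85, 27, 20, 15, 23, 21, 22, 21, 29, 26])
262 (414, 423, np.float64(418.5), [259, 74, 18, 24, 27, 26, 26, 25, 27, 25])
263 (414, 423, np.float64(418.5), [288, 128, 24, 20, 26, 25, 24, 26, 25, 31])
264 (416, 424, np.float64(420.0), [21, 23, 25, 22, 25, 17, 24, 32, 176])
265 (415, 424, np.float64(419.5), [241, 23, 21, 21, 22, 27, 18, 34, 30, 102])
266 (415, 424, np.float64(419.5), [247, 31, 21, 26, 22, 22, 28, 33, 31, 116])
267 (416, 423, np.float64(419.5), [170, 41, 24, 23, 20, 26, 33, 41])
268 (416, 423, np.float64(419.5), [403, 192, 44, 28, 25, 30, 42, 149])
269 (418, 423, np.float64(420.5), [210, 69, 69, 95, 130, 216])
270 (418, 423, np.float64(420.5), [374, 175, 169, 170, 176, 245])
271 (419, 422, np.float64(420.5), [324, 196, 187, 274])
272 None
273 None
274 None
275 None
```

```bash
python3 -m crank '[[0,0,0,10,255],[0,0,0,10,255],[0,0,0,10,255],[0,0,0,10,255],[0,0,0,10,255]]' && python3 -m crank '[[0,0,0,10,255],[5,0,-20,0,255],[5,0,-25,0,255],[0,0,-18,0,255],[0,0,0,0,255]]'
python3 - <<'E'
from h import *
print('disc by scene, pred',proj('scene',[.5559,-.1408,.0742]),'seen 414.8,274'); print(env.state()['eef_pos'])
im,d=snap('top','top7'); hsv=cv2.cvtColor(im,cv2.COLOR_RGB2GRAY); w=np.argwhere((hsv[200:245,405:465]>165)); print(len(w))
crop('top7',380,180,480,260,7)
E
```

```text
time_s: 16.18
eef_pos: [0.5119, -0.141, 0.3987]
tool_rot: [-0.268, -3.13, 0.0]
contact_force: [-0.5, -0.4, -1.9]
finger_gap: 0.0236
gripper_force: 31.8
time_s: 16.8
eef_pos: [0.5214, -0.1408, 0.3345]
tool_rot: [-0.004, -3.138, -0.001]
contact_force: [0.6, -0.3, -1.3]
finger_gap: 0.0237
gripper_force: 31.8
disc by scene, pred [414.99220342 274.72506344] seen 414.8,274
[ 0.52139381 -0.14084959  0.33454204]
32
```

View pics/top7_c380_180.png

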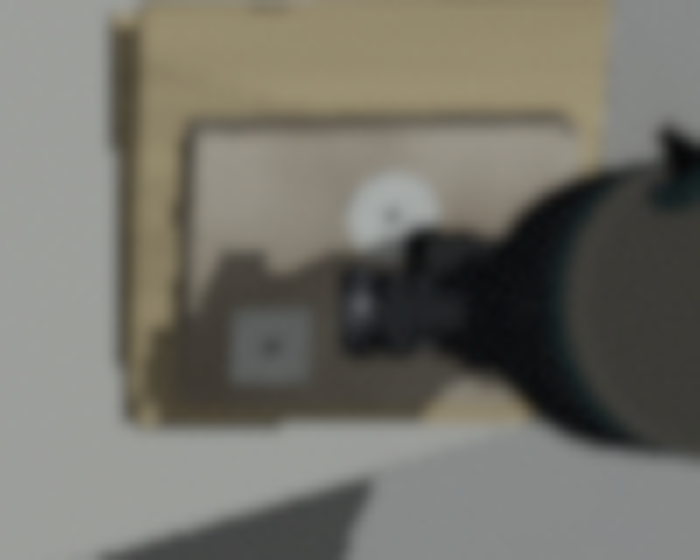

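```bash
python3 -m crank '[[2.4,0,-6,0,255],[2.4,0,-6,0,255],[2,0,-5,0,255],[1.4,0,-3.5,0,255],[0,0,0,0,255]]' && python3 -m crank '[[1,0,-2,0,255],[0,0,0,0,255],[0,0,0,0,255],[0,0,0,0,255],[0,0,0,0,255]]'
```

```text
time_s: 17.48
eef_pos: [0.5302, -0.1408, 0.3149]
tool_rot: [-0.004, -3.141, -0.0]
contact_force: [-0.4, -0.2, -1.5]
finger_gap: 0.0235
gripper_force: 31.8
time_s: 18.1
eef_pos: [0.531, -0.1408, 0.3133]
tool_rot: [-0.004, -3.141, 0.0]
contact_force: [-0.4, -0.6, -1.0]
finger_gap: 0.0237
gripper_force: 31.8
```

```bash
cat > avg.py <<'E'
from h import *
F=[]
for i in range(10): imaging.camera('top'); F.append(env.state()['contact_force'])
print(np.mean(F,0).round(2),np.std(F,0).round(2),env.state()['eef_pos'].round(4),env.state()['time_s'])
E
python3 avg.py; python3 -m crank '[[0.5,0,-1.5,0,255],[0.5,0,-1.5,0,255],[0,0,0,0,255],[0,0,0,0,255],[0,0,0,0,255]]' && python3 avg.py
```

```text
[-0.77  0.09 -0.62] [0.41 0.47 0.35] [ 0.5311 -0.1408  0.3132] 18.6
time_s: 19.23
eef_pos: [0.5321, -0.1408, 0.3103]
tool_rot: [-0.004, -3.142, -0.0]
contact_force: [-2.4, -0.3, -0.6]
finger_gap: 0.0239
gripper_force: 32.0
[-1.35 -0.16  0.09] [0.46 0.59 0.63] [ 0.5321 -0.1408  0.3102] 19.725
```

```bash
python3 -m crank '[[0.4,0,-1.2,0,255],[0,0,0,0,255],[0,0,0,0,255],[0,0,0,0,255],[0,0,0,0,255]]' && python3 avg.py
```

```text
time_s: 20.35
eef_pos: [0.5325, -0.1408, 0.309]
tool_rot: [-0.004, -3.141, -0.0]
contact_force: [-0.8, 0.7, 1.4]
finger_gap: 0.0237
gripper_force: 32.0
[-1.74 -0.29  0.59] [0.28 0.45 0.35] [ 0.5325 -0.1408  0.309 ] 20.85
```

```bash
python3 -c "
from bench import env
print(env.job_done())"
```

```text
the job is handed in; nothing more can be done
None
```

I checked the meter on the steel pad and handed the job in with it gripped and pressed on the round disc, foot about half in (4.7 mm by position, 6.8 mm by force) and tilted 16–18° against the 20° slope; the result of the judging was not shown.

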